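# Refit the dimmer knob and hold it pressed

## Task

The middle dimmer of the stand's lamp control box has lost its knob. Pick up the loose black knob, turn it so that the flat in its bore matches the flat of the bare D-shaft, push it fully home on the shaft, and keep pressing so that the sprung shaft goes down to its stop or close to it; finish while you are still holding the knob pressed down. Leave the lamp, the calculator and the red box where they are.

Things in the scene. Friction and masses are not known exactly. Their poses are not given: they have to be found in the camera images.
- knob: Loose black knob, 60 g, a round cylinder 42 mm across, 36 mm high, standing on the table, bore down. Origin: centre of its underside; z up its axis. The D-bore in the underside is 18 mm deep, 16 mm in diameter, with a flat 4.5 mm from the axis on the +x side. A white line on its top points from the centre to +x, towards the flat. It can be gripped at any yaw.
- shaft_tip (a point): Centre of the top of the bare brass D-shaft (moves with it). z up, +x is the way its flat faces. Shaft 14 mm in diameter, flat 3.5 mm from the axis, top 2 mm bevelled by 1 mm. Unpressed the tip is 84 mm above the table, 29 above the panel. Fully home the knob's underside is 18 mm below this point; it enters only with its +x within about 8 degrees of this +x.
- press (a joint): Spring push of the shaft, in m: 0 = up, 0.006 = pressed down on its stop. It takes 3 N to start it moving and 8.4 N at the stop (900 N/m), and it springs back up when let go.
- dial (a joint): Turn of the shaft about its upright axis, in rad, counter-clockwise from above; 0 = flat faces the console's +x. Stiff (0.05 N m), stays where left. A black disc of 54 mm diameter, 3 mm thick, lies on the panel round the shaft and turns with it; its yellow mark points the way the flat faces.
- console: Lamp control box, fixed, white with a grey panel on top: 150 mm (x) by 260 mm (y), 55 mm high. Origin: centre of its underside; the shaft's axis is at x = y = 0. Two other knobs, fixed, of 42 mm diameter, sit on the panel at y = -95 and +95 mm, with their tops 102 mm above the table.
- lamp: Bystander: loose mushroom-shaped table lamp, brass foot of 90 mm diameter, white shade of 130 mm diameter, 170 mm high. Origin: centre of its underside.
- calculator: Bystander: loose grey calculator lying flat, 140 x 90 x 18 mm. Origin: centre of its underside.
- red_box: Bystander: loose red carton, 100 x 90 x 50 mm. Origin: centre of its underside.
Not all that is in view belongs to the job. Of the things that look like the knob, take the one that is nearest to the robot's base at the start.

How it is judged:
By the outcome, as a careful person would: the job done as asked, in the order asked, and still so for the second after the job is handed in, while the arm keeps its last pose, push and grip.
It also fails if it takes over 35 s, if anything falls off the work surface, if the arm or the gripper's body presses on something with over 40 N, if the wrist force passes 120 N, or if a joint passes its speed limit or range.

## Robot

A 6-joint arm with a two-finger parallel gripper is mounted at the origin on the work surface. World frame = base frame: x ahead of the robot, y to its left, z up, the work surface at z = 0. Lengths are in m, angles in rad, forces in N, time in s.
With the tool pointing down it reaches from about 0.375 to 0.925 m from the base axis. Payload 5.7 kg.
Tool frame: the origin (TCP) lies midway between the tips of the shut fingers; the grasp point (between the pads) lies 19 mm behind it (robot.grip_point_offset is the distance from the TCP to the grasp point, in m); y points along the fingers, z is the direction in which the jaws open and shut, and the axes are right-handed (so a half turn about y gives the same grasp; the last joint's range is limited). The gripper opens to 88 mm and grips with 3 to 60 N. Pads are 20 mm wide; open, the fingers measure 115 mm over their backs; the gripper's body (75 mm by 178 mm) begins 61 mm behind the grasp point.
Start: joints at [-1.404, 0.359, 1.51, -0, 1.272, -0.115], TCP at [0.167, -0.576, 0.223] pointing down, gripper open.
Joint ranges: [-2.97, 2.97], [-1.01, 2.36], [0.21, 2.38], [-0.96, 4.11], [0.2, 2.71], [-2.98, 2.98]. Speed limits (rad/s): [2.39, 2.39, 3.14, 3.14, 3.14, 3.14].

## Interface

Orientations are given as a rotation vector (axis times angle).
In Python, from cell import robot gives the robot as it stands. Calls block until the motion is done:
- robot.reach(position, orientation): joint-space move of the TCP to a pose.
- robot.move_l(position, rot=None, rate=0.15): straight line of the TCP; rot=None keeps the orientation; rate is the mean speed in m/s.
- robot.move_joints(angles): joint-space move.
- robot.grip(opening, strength=None): finger opening in m; strength is the grip in N (None keeps the last); returns when the fingers have stopped.
- robot.sleep(seconds).
- robot.inverse_kinematics(position, orientation): joint angles nearest the present ones, or None.
- robot.grab_frame(name): name is "side" or "top"; returns a dict with "frame" (400x640x3 uint8, red, green, blue), "z_map" (400x640 float32, m along the optical axis (not along the pixel's ray), 0 where there is no reading), "fx", "fy", "cx", "cy" (pixels), "dist" ([k1, k2, p1, p2, k3] as OpenCV has them; the pictures are not rectified), "rvec" (rotation vector, rad) and "tvec" (3), from world to camera coordinates, as OpenCV has them. Camera axes: x right, y down, z forward; pixel columns grow to the right and rows downward; lengths in m; the calibration is good to about 2 mm. A picture is of the moment at which its call begins.
A pose or a line that the arm cannot do raises robot.IKError and nothing moves.
- robot.sign_off(): hands the job in, once; it reports no verdict.
Readings, each from a call of its own:
- robot.read_t(): time.
- robot.read_qpos(): joint angles.
- robot.read_joint_vel(): joint speeds.
- robot.read_joint_torque(): joint torques, N m.
- robot.read_eef_pos(): TCP position.
- robot.read_eef_rot(): TCP orientation.
- robot.read_wrist_force(): force on the tool from outside, world axes, zero at the start.
- robot.read_ft_torque(): the same for the moment, N m.
- robot.read_finger_gap(): finger opening in m.
Only numpy, scipy, OpenCV 4.12 (cv2) and the standard library are available. Lean on these libraries where they do the work, as an engineer would, in place of code of your own. Each camera call takes 0.05 s, during which the arm holds its last target. There are 200 camera calls.

## Working session

There is one attempt and no reset: what is moved stays moved. The work goes in short steps, each a Python script; the robot and the scene stay as the last script left them, time stands still between calls to the robot, and variables do not carry over. Pictures are saved under pics/ and viewed, about 8 in all and at most 12, crops included, and the job is handed in when it is done.

```bash
mkdir -p pics; cat > h.py <<'E'
import numpy as np, cv2
from cell import robot
def cam(n):
    f=robot.grab_frame(n); f["K"]=np.array([[f["fx"],0,f["cx"]],[0,f["fy"],f["cy"]],[0,0,1.]]); f["R"]=cv2.Rodrigues(np.array(f["rvec"],float))[0]; f["t"]=np.array(f["tvec"],float).ravel(); f["d"]=np.array(f["dist"],float); return f
def on_plane(f,uv,z):
    p=cv2.undistortPoints(np.array([[uv]],float),f["K"],f["d"]).ravel()
    r=f["R"].T@np.array([*p,1]); c=-f["R"].T@f["t"]; return c+r*(z-c[2])/r[2]
def proj(f,P): return cv2.projectPoints(np.array(P,float).reshape(-1,1,3),np.array(f["rvec"],float),f["t"],f["K"],f["d"])[0].reshape(-1,2)
def depth_pts(f):
    v,u=np.mgrid[0:400,0:640]; p=cv2.undistortPoints(np.stack([u,v],-1).reshape(-1,1,2).astype(float),f["K"],f["d"]).reshape(-1,2)
    z=f["z_map"].ravel(); return ((np.c_[p,np.ones(len(p))]*z[:,None]-f["t"])@f["R"]).reshape(400,640,3)
def save(f,name,box=None,s=1):
    im=f["frame"]; 
    if box: im=im[box[1]:box[3],box[0]:box[2]]
    cv2.imwrite("pics/"+name,cv2.resize(im[...,::-1],None,fx=s,fy=s,interpolation=cv2.INTER_CUBIC))
E
python3 - <<'E'
from h import *
for n in("top","side"):
    f=cam(n); save(f,n+"0.png"); print(n,-f["R"].T@f["t"])
E
```

```text
top [ 0.43202453 -0.00313965  1.02214638]
side [0.31209134 0.44167433 0.59308229]
```

View pics/top0.png

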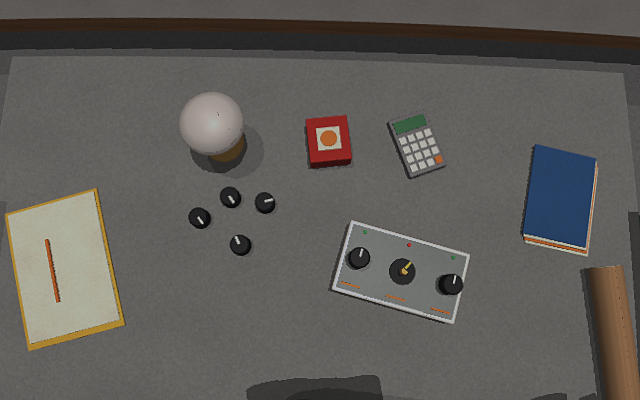

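View pics/side0.png

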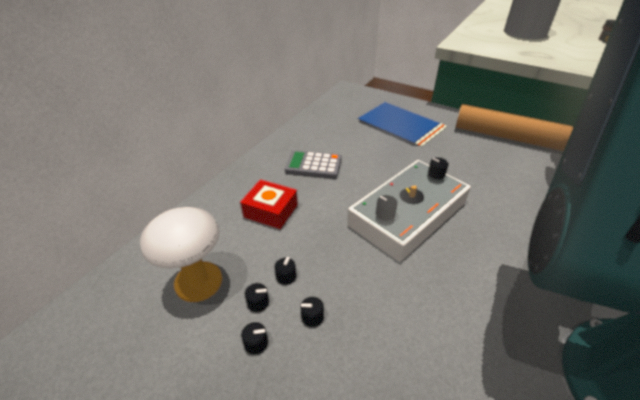

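The top view shows four loose black knobs, at (199,218), (230,197), (264,203) and (240,245). The console's bare shaft is near (403,270). I'll compute each knob's distance from the base, then check enlarged crops.

```bash
python3 - <<'E'
from h import *
f=cam("top")
for uv in [(199,218),(230,197),(264,203),(240,245)]:
    p=on_plane(f,uv,.036); print(uv,p.round(4),np.hypot(*p[:2]).round(3))
for uv in [(403,270),(360,258),(451,285)]: print(uv,on_plane(f,uv,.084 if uv[0]==403 else .102).round(4))
im=f["frame"]
a=cv2.resize(im[215:275,205:275],None,fx=8,fy=8,interpolation=cv2.INTER_CUBIC)
cv2.imwrite("pics/c1.png",a[...,::-1])
save(f,"c2.png",(325,215,475,325),5)
P=depth_pts(f)
# clusters of loose knob tops: tops by height
k=(abs(P[...,2]-.036)<.005)&(im.max(2)<60)
n,l,s,c=cv2.connectedComponentsWithStats(k.astype('u1'))
for i in range(1,n):
    if s[i,4]>80: q=P[l==i]; print(c[i].round(1),s[i,4],q.mean(0).round(4))
E
```

```text
(199, 218) [0.5647 0.2432 0.036 ] 0.615
(230, 197) [0.6117 0.1798 0.036 ] 0.638
(264, 203) [0.6006 0.1066 0.036 ] 0.61
(240, 245) [0.51  0.153 0.036] 0.532
(403, 270) [ 0.4644 -0.1802  0.084 ]
(360, 258) [ 0.4853 -0.0925  0.102 ]
(451, 285) [ 0.4363 -0.2713  0.102 ]
[228.6 195.1] 237 [0.6157 0.1831 0.0356]
[263.4 201.4] 250 [0.6041 0.1081 0.0358]
[197.5 216.1] 270 [0.5688 0.2469 0.0356]
[239.6 244.6] 249 [0.5107 0.1541 0.0355]
[603.3 363.7] 130 [ 0.2748 -0.6187  0.0354]
```

View pics/c1.png

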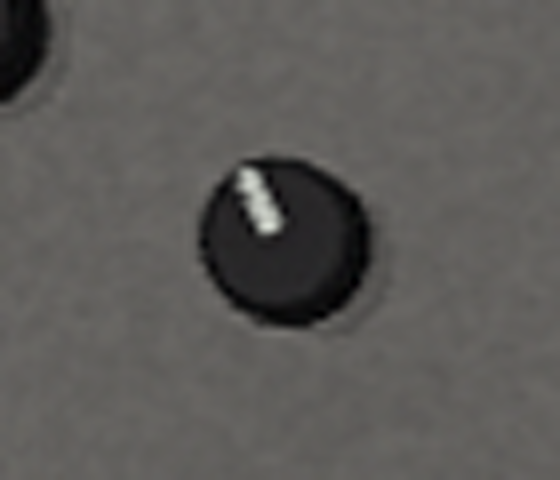

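View pics/c2.png

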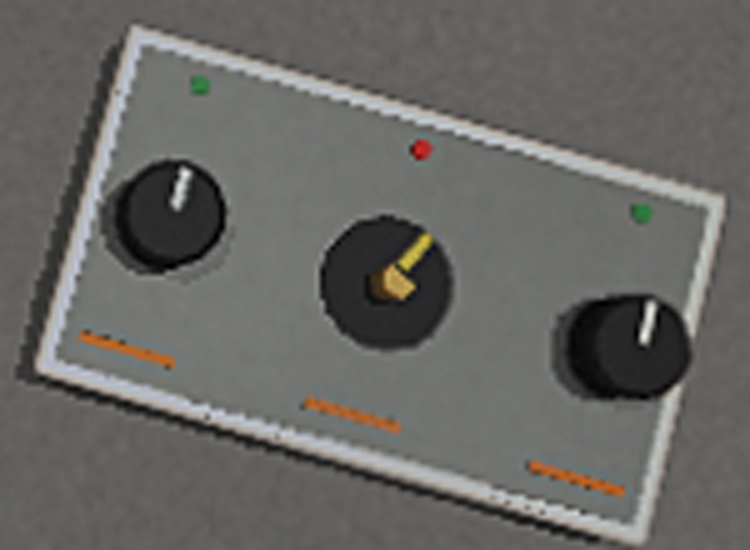

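Crop 1 confirms the nearest knob, (240,245), at 0.532 m against 0.61 m or more for the others. Its white line points up and slightly left. Crop 2 shows the disc centred near (402,272), with the yellow mark pointing up-right. Next I'll fit both sub-pixel.

```bash
cat >> h.py <<'E'
from scipy.optimize import fsolve
from scipy.spatial.transform import Rotation as Rn
def cyl(f,uv,r,z0,z1,thr=62,win=22):
    """fit cylinder xy by matching the centroid of the dark blob's hull to the projected hull"""
    im=f["frame"].astype(int); u,v=map(int,uv); m=np.zeros((400,640),'u1'); s=np.s_[v-win:v+win,u-win:u+win]
    m[s]=im[s].max(2)<thr; n,l,st,c=cv2.connectedComponentsWithStats(m); i=1+np.argmax(st[1:,4])
    def cen(h): M=cv2.moments(cv2.convexHull(h.astype(np.float32))); return np.array([M["m10"],M["m01"]])/M["m00"],M["m00"]
    ys,xs=np.where(l==i); cs=np.concatenate([np.c_[xs+a,ys+b] for a in(-.5,.5) for b in(-.5,.5)]); c0,a0=cen(cs)
    t=np.linspace(0,2*np.pi,60,endpoint=False)
    H=lambda p:proj(f,np.concatenate([np.c_[p[0]+r*np.cos(t),p[1]+r*np.sin(t),0*t+z] for z in(z0,z1)]))
    p=fsolve(lambda p:cen(H(p))[0]-c0,on_plane(f,uv,z1)[:2],epsfcn=1e-4)
    return p,a0/cen(H(p))[1]
def line(f,c,r,z,wfun):
    """direction of a bright mark from weighted PCA on plane z, rectified 0.25mm grid around c; returns deg, centroid"""
    g=np.arange(-r,r,.00025); X,Y=np.meshgrid(c[0]+g,c[1]+g); q=proj(f,np.c_[X.ravel(),Y.ravel(),0*X.ravel()+z]).astype(np.float32).reshape(*X.shape,2)
    w=wfun(cv2.remap(f["frame"],q[...,0],q[...,1],cv2.INTER_CUBIC).astype(float)); w=w*(np.hypot(X-c[0],Y-c[1])<r)
    P=np.c_[X.ravel(),Y.ravel()]; w=w.ravel(); m=np.average(P,axis=0,weights=w); e,V=np.linalg.eigh(np.cov(P.T,aweights=w)); d=V[:,1]
    if d@(m-c)<0: d=-d
    b=m-c; return np.degrees(np.arctan2(d[1],d[0])),np.degrees(np.arctan2(b[1],b[0])),(np.hypot(*b),e)
white=lambda a:np.clip(a.min(2)-90,0,None)
yellow=lambda a:np.clip(a[...,1]-a[...,2]-60,0,None)*(a[...,1]>.78*a[...,0])
def rot(yaw): # tool y down, jaws along yaw (deg)
    a=np.radians(yaw); z=np.array([np.cos(a),np.sin(a),0]); y=np.array([0,0,-1.]); return Rn.from_matrix(np.c_[np.cross(y,z),y,z]).as_rotvec()
E
python3 - <<'E'
from h import *
f=cam("top")
for uv in[(240,245)]:
    p,a=cyl(f,uv,.021,0,.036); print("knob",p,a,line(f,p,.020,.036,white))
d,a=cyl(f,(402,271),.027,.055,.058); print("disc",d,a)
print("mark",line(f,d,.027,.058,yellow))
k1=cyl(f,(359,258),.021,.06,.102)
k2=cyl(f,(451,284),.021,.06,.102); print(k1,k2,(k1[0]+k2[0])/2,np.linalg.norm(k1[0]-k2[0]))
# rectified view of shaft with fits at left z=.058, right: knob z=.036
for c,z in((d,.058),):
    g=np.arange(.03,-.03,-.00012); X,Y=np.meshgrid(c[0]+g,c[1]+g,indexing='ij'); q=proj(f,np.c_[X.ravel(),Y.ravel(),0*X.ravel()+z]).astype(np.float32).reshape(*X.shape,2)
    im=cv2.remap(f["frame"],q[...,0],q[...,1],cv2.INTER_CUBIC); h=len(g)//2; cv2.circle(im,(h,h),225,(255,0,0),1); cv2.circle(im,(h,h),3,(255,0,0),-1)
    cv2.imwrite("pics/rect.png",im[...,::-1])
print(Rn.from_rotvec(robot.read_eef_rot()).as_matrix().round(2).tolist(),robot.read_t(),robot.grip_point_offset)
for yaw in (-135,-90,-45,0,45,90,135):
    print(yaw,[None if (j:=robot.inverse_kinematics([*q,.15],rot(yaw))) is None else round(float(j[5]),2) for q in (p,d)])
E
```

```text
knob [0.51154106 0.15475195] 1.0552383866556097 (np.float64(26.56524669928905), np.float64(29.92335973296447), (np.float64(0.010527142332124559), array([2.14068942e-06, 2.41298766e-05])))
disc [ 0.46294546 -0.18245583] 1.0283814090595265
mark (np.float64(-32.62203983709099), np.float64(-47.29929654459659), (np.float64(0.014253743943805783), array([4.24561935e-06, 5.59965337e-05])))
(array([ 0.48598605, -0.08921385]), 1.1221039015898768) (array([ 0.43814138, -0.2723667 ]), 1.0515815382331872) [ 0.46206372 -0.18079027] 0.1892989181203319
[[-0.96, -0.0, 0.28], [-0.28, 0.0, -0.96], [-0.0, -1.0, -0.0]] 0.2 0.0187
-135 [2.52, 1.84]
-90 [1.74, 1.06]
-45 [0.95, 0.27]
0 [0.16, -0.51]
45 [-0.62, -1.3]
90 [-1.41, -2.09]
135 [-2.19, -2.87]
```

View pics/rect.png

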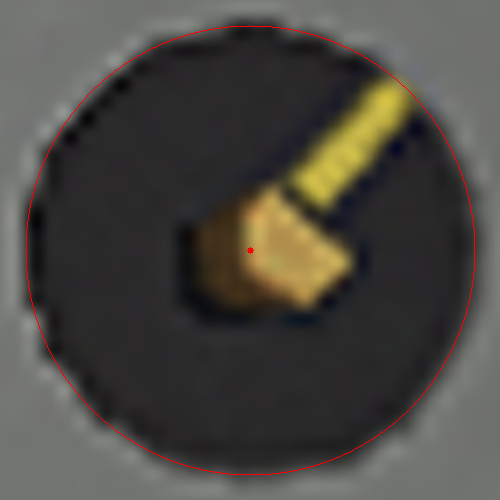

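The mark reads about -43° to -45° and agrees with the shaft's flat edge. I'll centre the knob with two perpendicular squeezes, which gives its position in the robot frame. Then I'll back off and re-photograph it to get the camera bias and line angle.

```bash
python3 - <<'E'
from h import *
x,y=.5115,.1545
t0=robot.read_t()
robot.grip(.085,5)
robot.reach([x,y,.10],rot(-90)); robot.move_l([x,y,.005],rate=.15)
robot.grip(.03,5); print(robot.read_finger_gap(),robot.read_wrist_force()); robot.grip(.085)
robot.reach([x,y,.005],rot(0))
robot.grip(.03,5); print(robot.read_finger_gap(),robot.read_eef_pos()); robot.grip(.085)
robot.move_l([x,y,.06],rate=.2); robot.reach([.42,-.02,.2],rot(0))
print("t",robot.read_t()-t0)
f=cam("top")
p,a=cyl(f,(240,245),.021,0,.036,50); print(p,a,line(f,p,.020,.036,white))
ims=[]
for n,g0 in(("top",f),("side",cam("side"))):
    c=(x,y);g=np.arange(.03,-.03,-.00015); X,Y=np.meshgrid(c[0]+g,c[1]+g,indexing='ij'); q=proj(g0,np.c_[X.ravel(),Y.ravel(),0*X.ravel()+.036]).astype(np.float32).reshape(*X.shape,2)
    im=cv2.remap(g0["frame"],q[...,0],q[...,1],cv2.INTER_CUBIC); h=len(g)//2; cv2.circle(im,(h,h),140,(255,0,0),1); cv2.circle(im,(h,h),2,(255,0,0),-1); ims.append(im)
    print(n,proj(g0,[x,y,.036]))
cv2.imwrite("pics/k2.png",np.hstack(ims)[...,::-1])
E
```

```text
0.042062319296793806 [0.39131457 0.52547379 2.00153078]
0.042518986523433264 [0.51148867 0.15449662 0.00501333]
t 9.825000000000001
[0.51175972 0.15279385] 1.0055033975448995 (np.float64(28.96478776358495), np.float64(28.04923447365098), (np.float64(0.010655125683768647), array([1.74792341e-06, 2.48803436e-05])))
top [[239.34345432 244.25316318]]
side [[311.97524488 303.41287473]]
```

View pics/k2.png

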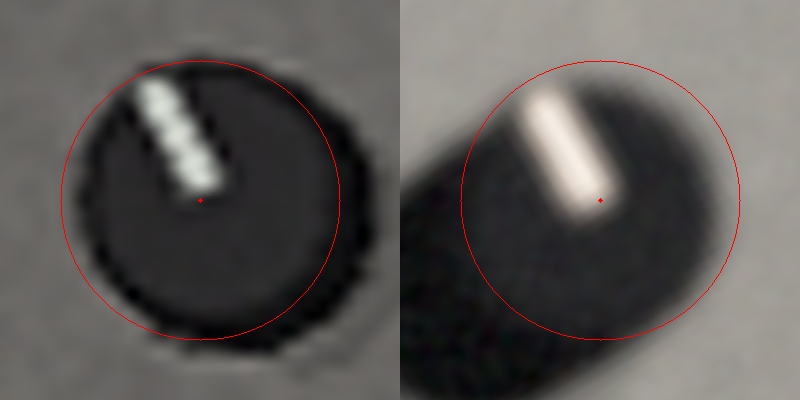

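```bash
python3 - <<'E'
from h import *
b={"top":(-.0003,.0017),"side":(.0036,-.0029)}; ims=[]
for n in("top","side"):
    f=cam(n); f["frame"]=cv2.imread(f"pics/{n}0.png")[...,::-1].copy()
    if n=="top":
        for th in(45,50,55,62,70): 
            d,a=cyl(f,(402,271),.027,.055,.058,th); print(th,d,a,d+b[n])
    for z in(.058,.084):
        c=np.array([.4627,-.1808])-b[n]   # where the camera should see it
        g=np.arange(.03,-.03,-.00015); X,Y=np.meshgrid(c[0]+g,c[1]+g,indexing='ij'); q=proj(f,np.c_[X.ravel(),Y.ravel(),0*X.ravel()+z]).astype(np.float32).reshape(*X.shape,2)
        im=cv2.remap(f["frame"],q[...,0],q[...,1],cv2.INTER_CUBIC); h=len(g)//2; cv2.circle(im,(h,h),180 if z<.06 else 47,(255,0,0),1)
        a=np.radians(44); e=np.array([-np.sin(-a),-np.cos(a)]); cv2.line(im,(h,h),tuple((h+190*e).astype(int).tolist()),(0,255,0),1); ims.append(im)
cv2.imwrite("pics/s2.png",cv2.resize(np.vstack([np.hstack(ims[:2]),np.hstack(ims[2:])]),(600,600))[...,::-1])
E
```

```text
45 [ 0.46342087 -0.18245119] 0.9933432577084772 [ 0.46312087 -0.18075119]
50 [ 0.46343006 -0.18247553] 1.0050996818913474 [ 0.46313006 -0.18077553]
55 [ 0.46303168 -0.18249117] 1.0211936077580301 [ 0.46273168 -0.18079117]
62 [ 0.46294546 -0.18245583] 1.0283814090595265 [ 0.46264546 -0.18075583]
70 [ 0.46272571 -0.18258424] 1.0445595907303726 [ 0.46242571 -0.18088424]
```

View pics/s2.png

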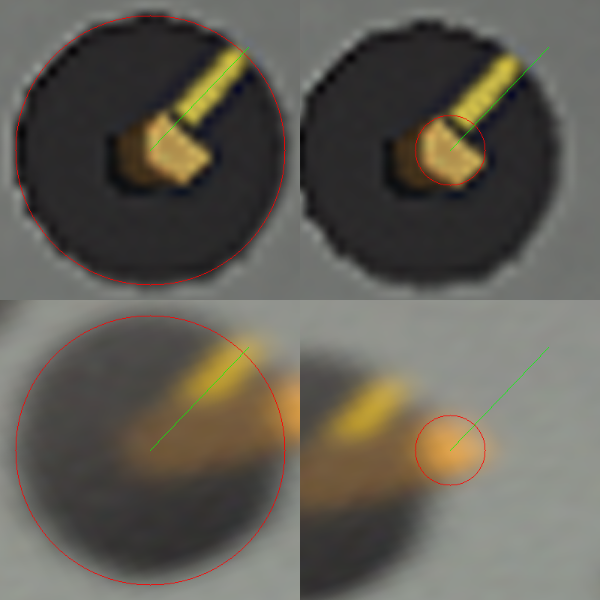

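Both cameras put the shaft at about (0.463, -0.1808), with the flat at about -43°; the knob line is at 28°, so the tool turns -71°. Next: grip, carry and a force-guarded insertion.

```bash
python3 - <<'E'
from h import *
x,y=.5115,.1545; X,Y=.463,-.1808
print("t",robot.read_t())
robot.reach([x,y,.06],rot(0)); robot.move_l([x,y,.005],rate=.2); robot.grip(.03,40); print(robot.read_finger_gap())
robot.move_l([x,y,.13],rate=.25); robot.reach([X,Y,.115],rot(-71)); robot.move_l([X,Y,.092],rate=.1)
robot.sleep(.15); f0=np.array(robot.read_wrist_force()); print("t",robot.read_t(),f0)
for u in(.084,.082,.080,.078,.076,.073,.070,.068):
    robot.move_l([X,Y,u+.005],rate=.04); robot.sleep(.05); F=np.array(robot.read_wrist_force())-f0; T=robot.read_ft_torque()
    print(u,F.round(1),np.round(T,2),robot.read_eef_pos()[2].round(4))
    if F[2]>7: break
print("t",robot.read_t(),robot.read_finger_gap())
E
```

```text
t 10.225
0.041372061429252684
t 14.825 [-0.70038716  0.43300101 -0.54243578]
0.084 [ 1.1  0.  -0.4] [-0.04 -0.03 -0.07] 0.0891
0.082 [ 0.1 -1.4  0.1] [-0.13  0.12 -0.01] 0.0869
0.08 [-1.2 -2.2 -2.2] [-0.36  0.19 -0.01] 0.0849
0.078 [-0.6 -3.1 -1.1] [-0.45  0.35  0.04] 0.0829
0.076 [-2.4 -3.3 -0.8] [-0.52  0.43  0.01] 0.0808
0.073 [-3.  -4.3 -2.5] [-0.69  0.5   0.01] 0.0777
0.07 [-3.  -4.1 -2.2] [-0.73  0.53 -0.  ] 0.0748
0.068 [-3.2 -3.6  2.5] [-0.61  0.75  0.01] 0.0731
t 17.225 0.041341566581841134
```

The knob has entered: the force was low where a blocked knob would have shown over 8 N. I'll relieve the side load, then press to the stop, watching the force.

```bash
python3 - <<'E'
from h import *
f0=np.array([-.7,.43,-.54]); X,Y=.4625,-.1815
robot.move_l([X,Y,.073],rate=.03)
for u in(.067,.066,.065,.064,.063,.062,.061,.060,.0595,.059,.0585):
    robot.move_l([X,Y,u+.005],rate=.03); robot.sleep(.12); F=np.array(robot.read_wrist_force())-f0
    print(u,F.round(1),robot.read_eef_pos()[2].round(4))
    if F[2]>14: break
print("t",robot.read_t(),robot.read_finger_gap(),np.round(robot.read_ft_torque(),2))
save(cam("side"),"fin.png",(340,120,520,280),4); save(cam("top"),"fint.png",(325,215,475,325),5)
E
```

```text
0.067 [ 1.1 -1.3  0.4] 0.072
0.066 [ 1.1 -0.6  1.1] 0.0711
0.065 [ 1.4 -0.2  4.7] 0.0701
0.064 [1.5 0.4 4.8] 0.0691
0.063 [2.7 0.5 5.5] 0.0681
0.062 [1.7 1.  6.4] 0.0671
0.061 [2.4 0.9 6.9] 0.0662
0.06 [1.2 0.7 7.7] 0.0653
0.0595 [1.8 1.3 9.5] 0.065
0.059 [ 0.8  1.8 14.2] 0.0648
t 21.1417 0.04140345541557268 [0.38 0.07 0.05]
```

View pics/fin.png

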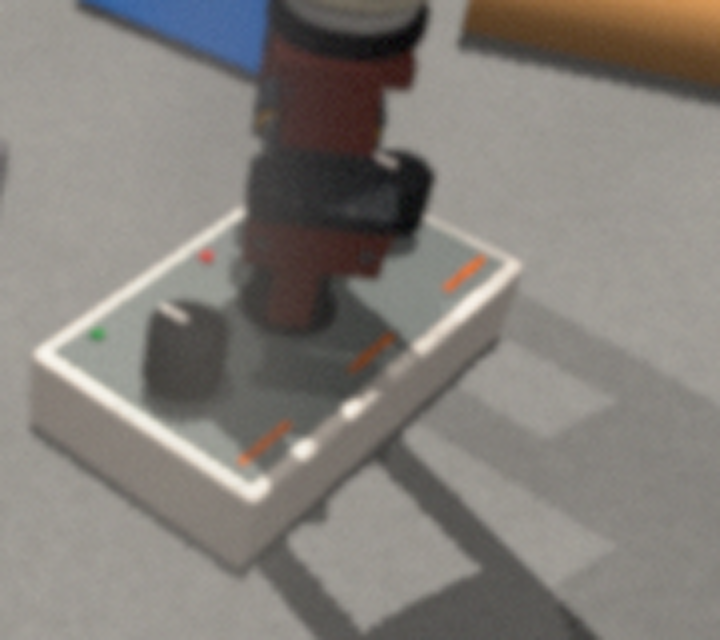

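The force follows the spring curve: it jumps from 1 to 4.7 N at about TCP 0.071, rises about 0.7–0.9 N/mm, then stiffens at 0.065. In the side crop the gripper stands over the disc at about (290,300), with the left fixed knob at (185,350) undisturbed.

```bash
python3 - <<'E'
from h import *
robot.sleep(.5); print(robot.read_wrist_force(),robot.read_eef_pos(),robot.read_finger_gap(),robot.read_t())
robot.sign_off()
E
```

```text
[-0.86073228  2.03339506 13.24012804] [ 0.46282984 -0.18162854  0.06483863] 0.04167055216904076 21.7417
the job is handed in; nothing more can be done
```

The knob is on the shaft and pressed to its stop. I handed the job in at 21.7 s with the gripper still holding it down.

- **Knob choice:** I took the loose knob nearest the base, about 0.53 m away; the other three were at 0.61 m or more. I centred it with two light squeezes and turned it -71° to match the flat.
- **Fit:** It went on at the first try. The force stayed below 3 N in the first 16 mm of insertion, where a blocked knob would have shown more than 8 N. A side load of about 5 N built up on the way in, so I shifted the tool by under 1 mm and the load mostly went away.
- **Press:** The spring picked up at a tool height of about 71 mm, and the force stiffened at 65 mm, which matches the 6 mm travel. The last reading before hand-in was about 13.8 N of push (13.2 N raw plus a 0.5 N offset), steady over 0.5 s.
- **Disagreements:** Checked against the squeezed knob, the top camera was off by about 1.7 mm and the side camera by about 4–5 mm, although about 2 mm is stated. I corrected for both.
- **Not confirmed by image:** The gripper hides the knob in the last side picture, so that it is fully home rests on the force and height readings. I did not re-photograph the lamp, calculator or red box, but the arm never went near them.

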